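# Unlock the pastry cover and serve the last roll with the tongs

## Task

A customer wants the last bread roll on the counter stand: turn the clear cover anticlockwise by its bar knob until its lugs are free of the stand, lift it off and stand it upright on the counter beside the stand. Then pick up the kitchen tongs, close them on the roll and lift it well clear, about 15 cm above the counter, without the robot itself ever touching the roll. Finish while still holding the roll up in the tongs, and leave the other things on the counter where they are.

Things in the scene. Friction and masses are not known exactly. Their poses are not given: they have to be found in the camera images.
- stand: Round pale stone stand, 162 mm across, fixed; origin under its centre on the counter. The board is 10 mm high. Three steel keepers on its edge, 120 degrees apart, 30 mm long, stand 68 to 79 mm from the centre and reach 20 mm above the counter. Each holds a lug of the cover under its lip until the cover is turned.
- cover: Loose clear cover, 0.2 kg, an upturned bowl 135 mm across (149 over three lugs); origin at the centre of its rim, 10 mm above the counter on the stand; x along the knob bar. Locked, its yaw is 0 to 0.1 rad past the stand's. Turned anticlockwise from above it is free 0.45 to 1.4 rad past the stand's yaw (0.85 is safe; little resistance). Raise it 60 mm before moving it sideways, to clear the roll.
- cover_knob (a point): Centre of the wooden bar knob on the cover, 92 mm above its rim: 52 mm long (along the cover's x), 14 mm wide (y), reaching from 80 to 104 mm above the rim; the cover's top below it is 75 mm above the rim. Grip it across the 14 mm.
- roll_center (a point): Centre of the round bread roll (rigid, about 45 g), 54 mm across and 38 mm high; this point lies half-way up, 19 mm above its flat base. It is widest from 12 to 20 mm above its base.
- tongs_grip (a point): Mid-point between the tongs' two black grip pads, 15 mm above the counter, axes as tongs; about the balance point. Pads 58 mm long (x), 24 mm high, outsides 57 mm apart at rest. Grip both from above across y: squeezing swings the arms together; a spring (about 4 N at each pad) opens them again, so they can be carried partly closed.
- tongs_heads (a point): Mid-point between the heads of the tongs, 110 mm ahead of tongs_grip, same height. Heads: scooped plates 30 mm high, 40 mm long, insides 97 mm apart at rest. Each 1 mm that the pads come together brings the heads 2 mm together: on the roll the pads are about 36 mm apart and parallel; at 46 mm the heads have about 10 mm of room each side of the roll.
- tongs_arm (a joint): Angle between the arms of the tongs: 0 when fully open (at rest), about 0.2 when closed on the roll, 0.31 when fully shut (rad).
- card_reader: Bystander: hand-held card reader, 100 x 66 x 19 mm, in front of the till. Leave it.
- roll: The same bread roll; origin at the centre of its flat base, 19 mm below roll_center.
- stand_top (a point): Centre of the stand's raised middle disc, 120 mm across, 15 mm above the counter. The roll stands on it, up to 17 mm off centre; the cover's rim stands on the board round it.
- tongs: Steel spring tongs, 0.13 kg, 265 mm long, lying on edge with the arms spread in the level plane. Origin at the hinge, on the counter; x points from the hinge to the heads, z up. Everything on them is 30 mm high or less.
- sticky_pad: Bystander: pad of sticky notes, 76 x 76 x 11 mm, at the left. Leave it.
- salt_shaker: Bystander: glass salt shaker, 42 mm across, 85 mm tall, at the left. Leave it.

How it is judged:
On the way, in this order (a step that is already met when the one before it is completed fails the run):
1. the cover is turned out of its keepers while it still sits on the stand (angle between the x axis of cover and the x axis of stand, either way round above 0.35 rad and horizontal distance between cover and stand below 0.02 m), for 0.1 s.
2. the cover stands upright on the counter clear of the stand, let go, with the roll still on the stand (height (world z) of cover between -0.006 and 0.006 m and angle between cover's own z axis and vertical below 0.08 rad and horizontal distance between cover and stand above 0.14 m and contact force between the fingers and cover below 0.05 N and horizontal distance between roll_center and stand below 0.06 m), for 0.2 s.
At the end, for the whole second after the job is handed in: The roll hangs still between the heads of the tongs, its centre at least 11 cm above the counter, touched by nothing but the tongs, which the robot grips; the cover stands upright on the counter (tilt under 0.08 rad), its centre at least 14 cm from the stand's (height (world z) of roll_center above 0.11 m and contact force between tongs and roll above 0.5 N and value of joint tongs_arm above 0.1 rad and contact force between the fingers and tongs above 1 N and contact force between each of stand, cover and roll below 0.05 N and linear speed of roll below 0.05 m/s and height (world z) of cover between -0.006 and 0.006 m and angle between cover's own z axis and vertical below 0.08 rad and horizontal distance between cover and stand above 0.14 m and linear speed of cover below 0.02 m/s); the arm keeps its last pose, push and grip.
It fails at once if the robot touches the roll (contact force between any of the fingers, the arm and roll above 0.1 N).
It fails at once if the roll falls off the stand onto the counter (height (world z) of roll_center below 0.024 m).
It fails at once if a bystander is shifted by more than 3 cm (distance of any of sticky_pad, salt_shaker, card_reader from where it was at the start of the episode above 0.03 m).
It also fails if it takes over 53 s, if anything falls off the work surface, if the arm or the gripper's body presses on something with over 40 N, if the wrist force passes 120 N, or if a joint passes its speed limit or range.

## Robot

A 7-joint arm with a two-finger parallel gripper is mounted at the origin on a cart in front of the work surface, level with it; the furniture and walls round the work are solid. World frame = base frame: x ahead of the robot, y to its left, z up, the work surface at z = 0. Lengths are in m, angles in rad, forces in N, time in s.
With the tool pointing down it reaches from about 0.425 to 0.8 m from the base axis. Payload 8.3 kg.
Tool frame: the origin (TCP) lies midway between the tips of the shut fingers; the grasp point (between the pads) lies 19 mm behind it (ctrl.grip_point_offset is the z of the grasp point in the tool frame, in m); z points along the fingers, y is the line along which they close (so a half turn about z gives the same grasp; the last joint's range is limited). The gripper opens to 85 mm and grips with 20 to 120 N. Pads are 22 mm wide; open, the fingers measure 114 mm over their backs; the gripper's body (76 mm by 85 mm) begins 54 mm behind the grasp point. The pads swing forward as they close: fully open they stand 13 mm farther back than shut.
Start: joints at [1.174, 0.383, 0.016, 1.37, -0.006, 1.388, -0.046], TCP at [0.205, -0.59, 0.231] pointing down, gripper open.
Joint ranges: [-2.95, 2.95], [-0.25, 2.06], [-1.52, 1.56], [0.18, 2.33], [-1.44, 4.58], [0.02, 2.06], [-3.01, 3.01]. Speed limits (rad/s): [2.39, 2.39, 3.01, 3.01, 3.14, 3.14, 3.14].

## Interface

Orientations are given as a unit quaternion [w, x, y, z].
In Python, from station import sensors, eyes, ctrl gives the robot as it stands.
- The arm moves only by the tool move_arm, never from a script. Its argument "steps" is a list of rows, each an object with "hand": the opening, from 0 (shut) to 1 (fully open); "xyz": the shift along the tool's x, y, z in units of 40 mm (1.0 is 40 mm), a list of three; "rot": the turn, a rotation vector about the tool's x, y, z in units of 6 degrees (1.0 is 6 degrees), a list of three. In form: [{"hand": hand, "xyz": [dx, dy, dz], "rot": [rx, ry, rz]}, ...]. A call has exactly 5 rows; each row is the pose to reach, as a shift and turn from the pose commanded when the call began, along the tool's axes at that moment; what a row does not reach only later rows make up. A row lasts 1/8 s, in which the tool goes at most 62.5 mm and 10.7 degrees, less where a joint would pass 70% of its speed; a pose out of reach is approached as far as the arm can. A call with a gripper value outside its range is refused whole. The fingers move at their own pace and stop on an object; "force" is the grip in N (left out, the last holds). Time passes only in rows, so rows that repeat a pose let the fingers close, or fill a call up. It gives the time, the measured TCP pose, the force, the opening and the grip force at its end, in the units of the state.
- sensors.state(): the state, without advancing time (a new reading comes with each control period).
- eyes.camera(name): name is "scene" or "top" or "wrist"; returns a dict with "image" (400x640x3 uint8, blue, green, red), "camera_matrix" (3x3 intrinsics, pixels), "distortion" ([k1, k2, p1, p2, k3] as OpenCV has them; the pictures are not rectified), "xyz" and "orientation" of the camera in the world. Camera axes: x right, y down, z forward; pixel columns grow to the right and rows downward; lengths in m; the calibration is good to about 2 mm. A picture is of the moment at which its call begins. There is no depth.
- ctrl.hand_in(): hands the job in; it is judged then, once.
The state is a dict: "time": time; "joint_positions": joint angles; "joint_velocities": joint speeds; "joint_efforts": joint torques, N m; "eef_pos": TCP position; "orientation": TCP orientation; "wrist_force": force on the tool from outside, world axes, zero at the start; "moment": the same for the moment, N m; "grip_width": finger opening in m; "grasp_force": force on a finger pad.
Only numpy, scipy, OpenCV 4.12 (cv2) and the standard library are available. Lean on these libraries where they do the work, as an engineer would, in place of code of your own. Each camera call takes 0.05 s, during which the arm holds its last target. There are 200 camera calls.

## Working session

There is one attempt and no reset: what is moved stays moved. The work goes in short steps, Python scripts to look and compute and a tool call to move; the robot and the scene stay as the last step left them, time stands still between calls to the robot, and variables do not carry over. Pictures are saved under pics/ and viewed, at most 10 in all, crops included, and the job is handed in when it is done.

Besides the shell and the picture viewer there is one more tool, called after "Call:" as name([rows], argument=value, ...), one row to a line, values as JSON. move_arm: Moves the arm, as the interface text tells. Its arguments: {"type":"object","properties":{"steps":{"type":"array","items":{"type":"object","properties":{"hand":{"type":"number"},"xyz":{"type":"array","items":{"type":"number"}},"rot":{"type":"array","items":{"type":"number"}}}}},"force":{"type":"number"}},"required":["steps"]}

```bash
mkdir -p pics; cat > h.py <<'E'
import numpy as np, cv2
from station import sensors, eyes, ctrl
from scipy.spatial.transform import Rotation as R
def rot(q): return R.from_quat([q[1],q[2],q[3],q[0]])
def cam(n,save=None):
    c=eyes.camera(n)
    if save: cv2.imwrite('pics/'+save,c['image'])
    return c
def ray(c,px):
    p=cv2.undistortPoints(np.array(px,float).reshape(-1,1,2),np.array(c['camera_matrix']),np.array(c['distortion'])).reshape(-1,2)
    d=np.c_[p,np.ones(len(p))]@rot(c['orientation']).as_matrix().T
    return np.array(c['xyz']),d
def plane(c,px,z):
    o,d=ray(c,px); return o+d*((z-o[2])/d[:,2])[:,None]
def proj(c,P):
    Rm=rot(c['orientation']).as_matrix().T
    P=np.array(P,float).reshape(-1,3)
    return cv2.projectPoints(P,cv2.Rodrigues(Rm)[0],-Rm@np.array(c['xyz']),np.array(c['camera_matrix']),np.array(c['distortion']))[0].reshape(-1,2)
def tri(rs):
    A=np.zeros((3,3));b=np.zeros(3)
    for o,d in rs:
        d=d/np.linalg.norm(d);M=np.eye(3)-np.outer(d,d);A+=M;b+=M@o
    return np.linalg.solve(A,b)
E
python3 - <<'E'
from h import *
for n in ('scene','top','wrist'):
    c=cam(n,n+'0.png'); print(n,np.round(c['xyz'],3),np.round(rot(c['orientation']).as_matrix()[:,2],2),np.round(c['camera_matrix'][0][0]))
s=sensors.state();print(s['time'],s['eef_pos'],s['orientation'],s['grip_width'],ctrl.grip_point_offset, rot(s['orientation']).as_matrix().round(3))
a=cv2.imread('pics/scene0.png');b=cv2.imread('pics/top0.png')
E
```

```text
scene [ 1.287 -0.069  0.888] [-0.69  0.12 -0.72] 415.0
top [0.458 0.043 1.022] [ 0.05  0.   -1.  ] 421.0
wrist [ 0.267 -0.569  0.373] [-0.25 -0.08 -0.97] 308.0
0.15 [ 0.20468378 -0.59009881  0.23048244] [-7.87457658e-04  9.86096317e-01  1.66172855e-01 -1.27243151e-04] 0.0854755493787887 -0.0187 [[ 0.945  0.328 -0.001]
 [ 0.328 -0.945  0.002]
 [ 0.    -0.002 -1.   ]]
```

View pics/top0.png

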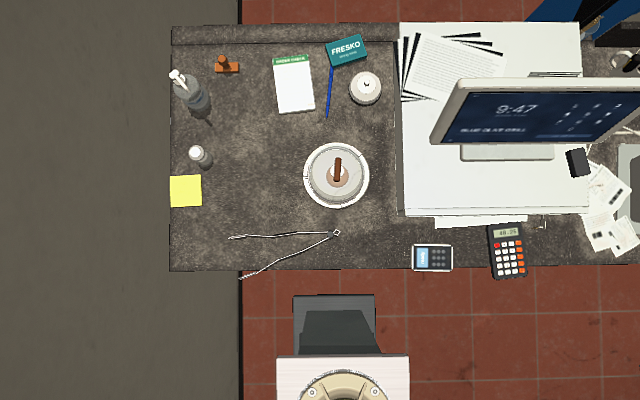

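View pics/scene0.png

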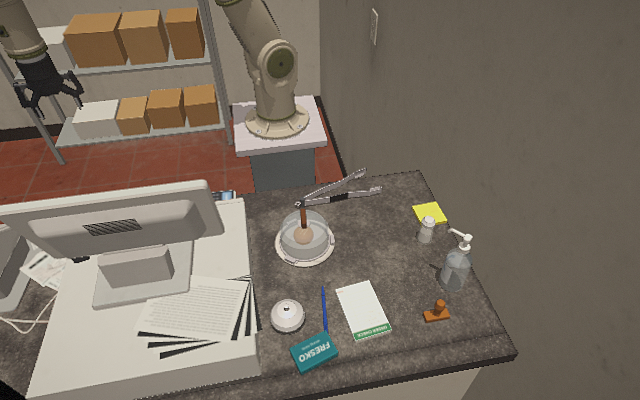

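The top view shows the stand at about (337,175) with the wooden knob at (337,169). The tongs' hinge is at (336,232) and their heads are at about (230,237) and (241,276). The sticky pad and salt shaker are at the left, and the card reader is at (432,257). In the scene view the knob is at (303,216) and the roll shows at (303,236). I'll enlarge both next.

```bash
python3 - <<'E'
from h import *
a=cv2.imread('pics/top0.png')[130:290,215:380];b=cv2.imread('pics/scene0.png')[155:275,265:395]
A=cv2.resize(a,None,fx=2.4,fy=3.6*2/3,interpolation=2);A=cv2.resize(a,(396,384),interpolation=2)
B=cv2.resize(b,(400,369),interpolation=2)
o=np.zeros((384,800,3),np.uint8);o[:384,:396]=A;o[:369,400:800]=B;cv2.imwrite('pics/z.png',o)
c={n:eyes.camera(n) for n in('top','scene')}
# knob mask : wood colour
for n,(x0,y0,x1,y1) in {'top':(325,150,350,195),'scene':(290,195,320,235)}.items():
    hsv=cv2.cvtColor(c[n]['image'],cv2.COLOR_BGR2HSV)
    m=((hsv[...,0]<12)&(hsv[...,1]>150)).astype(np.uint8)
    mm=np.zeros_like(m);mm[y0:y1,x0:x1]=m[y0:y1,x0:x1]
    ys,xs=np.nonzero(mm);p=np.c_[xs,ys].astype(np.float32);print(n,len(p),cv2.minAreaRect(p))
# stand white outline in top
t=c['top'];print('stand',plane(t,[[303,175],[369,175],[336,142],[336,208]],0.01).round(3))
print('tongs',plane(t,[[336,232],[230,237],[241,276]],0.015).round(3))
print('ped',plane(t,[[185,190],[198,155],[432,257],[170,268],[396,60]],0.0).round(3))
E
```

```text
top 124 ((337.36474609375, 169.4877166748047), (5.341609001159668, 23.35822105407715), 5.19442892074585)
scene 52 ((303.0, 218.0), (18.0, 4.0), 90.0)
stand [[ 0.59   0.089  0.01 ]
 [ 0.588 -0.071  0.01 ]
 [ 0.669  0.008  0.01 ]
 [ 0.509  0.01   0.01 ]]
tongs [[0.451 0.011 0.015]
 [0.443 0.265 0.015]
 [0.35  0.239 0.015]]
ped [[ 0.558  0.378  0.   ]
 [ 0.644  0.347  0.   ]
 [ 0.388 -0.221  0.   ]
 [ 0.369  0.414  0.   ]
 [ 0.876 -0.145  0.   ]]
```

View pics/z.png

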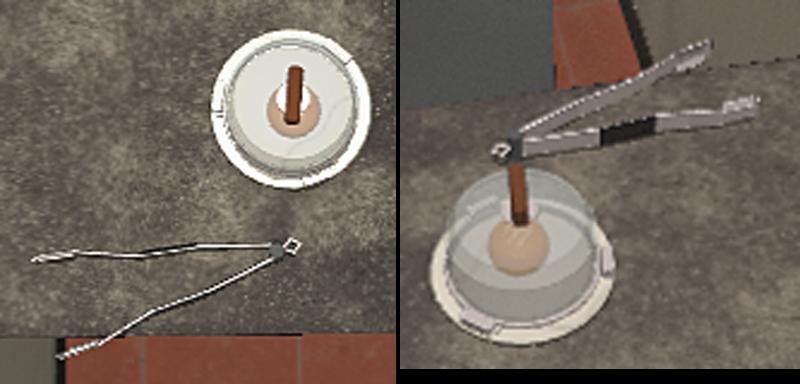

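Measured so far: the stand centre is at about (0.589, 0.009), which matches its 162 mm diameter. The bar lies almost along world x, and the tongs have a yaw of about 103°. I'll move near the stand by a path that stays clear of the till.

Call:
move_arm([
  {"hand":1,"xyz":[1.2,-1.36,-0.5],"rot":[0,0,0.5]},
  {"hand":1,"xyz":[2.2,-2.6,-1],"rot":[0,0,1]},
  {"hand":1,"xyz":[3.2,-3.7,-1],"rot":[0,0,1.5]},
  {"hand":1,"xyz":[4.2,-4.8,-1],"rot":[0,0,2]},
  {"hand":1,"xyz":[5.2,-5.9,-1],"rot":[0,0,2.5]},
])

```text
time: 0.88
eef_pos: [0.3217, -0.3041, 0.2716]
orientation: [0.0, 0.999, 0.035, 0.0]
wrist_force: [1.2, 0.7, 0.2]
grip_width: 0.0857
grasp_force: 0.0
```

```bash
cat >> h.py <<'E'
def go(xyz,yaw_deg):
    s=sensors.state();r=rot(s['orientation'])
    tgt=R.from_euler('z',yaw_deg,degrees=True)*R.from_matrix(np.diag([1,-1,-1]))
    d=r.inv().apply(np.array(xyz)-s['eef_pos'])/.04
    w=np.degrees((r.inv()*tgt).as_rotvec())/6
    print('t',round(s['time'],2),'at',np.round(s['eef_pos'],4),'yaw',np.degrees(np.arctan2(*r.as_matrix()[[1,0],0])).round(1),'grip',round(s['grip_width'],4),round(s['grasp_force'],1),'F',np.round(s['wrist_force'],1))
    print('   move',d.round(2),'rot',w.round(2))
E
python3 -c "
from h import *
go([0.45,0.0,0.27],0)"
```

```text
t 0.88 at [ 0.3217 -0.3041  0.2716] yaw 4.0 grip 0.0857 0.0 F [1.2 0.7 0.2]
   move [ 3.73 -7.36  0.04] rot [ 0.01 -0.01  0.67]
```

Call:
move_arm([
  {"hand":1,"xyz":[0.7,-1.4,0],"rot":[0,0,0.2]},
  {"hand":1,"xyz":[1.4,-2.8,0],"rot":[0,0,0.4]},
  {"hand":1,"xyz":[2.1,-4.2,0],"rot":[0,0,0.7]},
  {"hand":1,"xyz":[2.9,-5.7,0],"rot":[0,0,0.7]},
  {"hand":1,"xyz":[3.7,-7.1,0],"rot":[0,0,0.7]},
])

```text
time: 1.5
eef_pos: [0.4453, -0.0174, 0.2717]
orientation: [0.0, 1.0, -0.001, 0.001]
wrist_force: [2.0, -0.8, 0.3]
grip_width: 0.0857
grasp_force: 0.0
```

```bash
python3 -c "
from h import *
go([0.589,0.009,0.2],0)
c=cam('wrist','w1.png');print(c['xyz'],rot(c['orientation']).as_matrix().round(2))
print(proj(c,[[.589,.009,.114],[.42,.137,.015],[0.446,.02,.015],[.397,.252,.015]]).round())
"
```

```text
t 1.5 at [ 0.4453 -0.0174  0.2717] yaw -0.1 grip 0.0857 0.0 F [ 2.  -0.8  0.3]
   move [ 3.59 -0.67  1.8 ] rot [ 0.01 -0.01 -0.02]
[ 0.51110255 -0.01742556  0.41451869] [[-0.   -0.97 -0.26]
 [-1.    0.   -0.  ]
 [ 0.    0.26 -0.97]]
[[284.  24.]
 [198. 188.]
 [286. 168.]
 [113. 205.]]
```

View pics/w1.png

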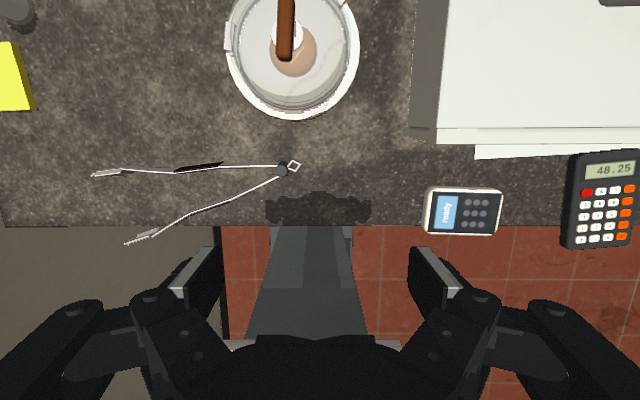

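The wrist view shows the bar knob at about (286,30), cut off by the picture's top edge. The tongs' hinge is at (281,169), the head tips at (92,175) and (125,243), and the black pad on the far arm at (175–222,167). The till edge is at column 410. I'll triangulate the tongs and move forward for the knob.

Call:
move_arm([
  {"hand":1,"xyz":[0.7,-0.5,0],"rot":[0,0,0]},
  {"hand":1,"xyz":[1.4,-0.7,0],"rot":[0,0,0]},
  {"hand":1,"xyz":[2,-0.7,0],"rot":[0,0,0]},
  {"hand":1,"xyz":[2,-0.7,0],"rot":[0,0,0]},
  {"hand":1,"xyz":[2,-0.7,0],"rot":[0,0,0]},
])

```text
time: 2.17
eef_pos: [0.5245, 0.0087, 0.2711]
orientation: [-0.0, 1.0, -0.001, -0.0]
wrist_force: [-0.2, 0.3, -0.1]
grip_width: 0.085
grasp_force: 0.0
```

```bash
cat > k.py <<'E'
from h import *
def knob(c,box):
    x0,y0,x1,y1=box;h=cv2.cvtColor(c['image'],cv2.COLOR_BGR2HSV)
    m=np.zeros(h.shape[:2],np.uint8);m[y0:y1,x0:x1]=((h[...,0]<14)&(h[...,1]>140))[y0:y1,x0:x1]
    n,l,s,_=cv2.connectedComponentsWithStats(m);i=1+s[1:,4].argmax()
    ys,xs=np.nonzero(l==i);return np.c_[xs,ys].astype(np.float32)
E
python3 -c "
from k import *
go([0.589,0.009,0.2],0)
c=cam('wrist','w2.png');t=cam('top')
u,v=proj(c,[.589,.009,.10])[0].astype(int);print(u,v)
p=knob(c,(u-60,max(0,v-70),u+60,v+70));r=cv2.minAreaRect(p);print(r,len(p),p.min(0),p.max(0))
cv2.imwrite('pics/w2c.png',cv2.resize(c['image'][max(0,v-110):v+110,u-130:u+130],None,fx=2.5,fy=2.5,interpolation=2)); print('crop org',u-130,max(0,v-110))
w=dict(c); 
" ; python3 - <<'E'
import sys;sys.path.insert(0,'.')
E
```

```text
t 2.17 at [0.5245 0.0087 0.2711] yaw -0.1 grip 0.085 0.0 F [-0.2  0.3 -0.1]
   move [ 1.61 -0.01  1.78] rot [-0.    0.01 -0.01]
314 117
((314.3034973144531, 118.35862731933594), (13.453369140625, 55.308292388916016), 4.763641834259033) 724 [306.  91.] [322. 146.]
crop org 184 7
```

View pics/w2c.png

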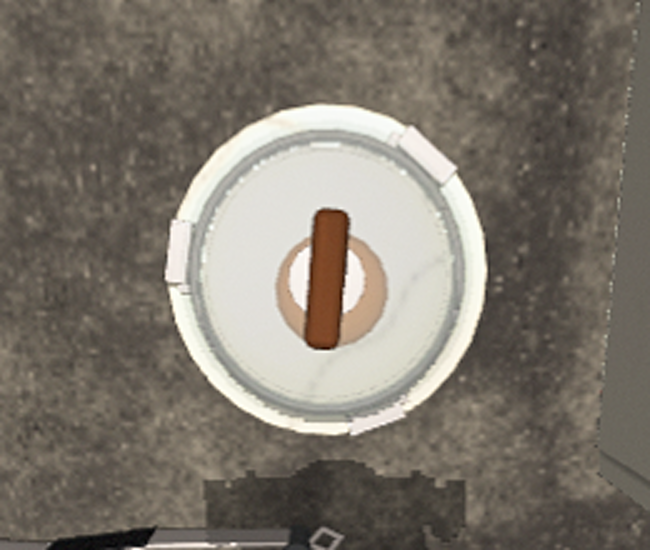

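The crop shows the knob centred at about (314,118), nearly along the image's vertical. The three keepers and the roll, at about (317,124), are visible through the cover.

```bash
python3 -c "
from k import *
c=cam('wrist');t=cam('top')
p=knob(c,(254,47,374,187));r=cv2.minAreaRect(p)
q=knob(t,(325,150,350,195));rq=cv2.minAreaRect(q)
def one(c,px):
    o,d=ray(c,[px]);return o,d[0]
k=tri([one(c,r[0]),one(t,rq[0])]);print('knob',k.round(4))
ctr=np.array(r[0]);a=np.radians(r[2]);e=np.array([-np.sin(a),np.cos(a)])*27
E=plane(c,[ctr-e,ctr+e],.114);print(E.round(4),np.degrees(np.arctan2(*(E[0]-E[1])[[1,0]])), plane(c,[ctr],.112))
print('roll',tri([one(c,(316.8,123.8)),one(t,(337,176.6))]).round(3), plane(c,[(316.8,123.8)],.034).round(4))
k3=np.array([[428,155],[179,252],[377,417]])/2.5+[184,7]
P=plane(c,k3,.02);print('keepers',P.round(4),P.mean(0),np.linalg.norm(P-P.mean(0),axis=1))
print(np.degrees(np.arctan2(*(P-P.mean(0))[:,[1,0]].T)))
w=dict(c);w['xyz']=np.array([.51110,-.017426,.414519])
for n,a,b in (('hinge',(281,169),(331.7,233.8)),('up',(92,175),(228.8,237.5)),('lo',(125,243),(240,278))):
    print(n,tri([one(w,a),one(t,b)]).round(4),plane(w,[a],.03).round(4))
print('pad',plane(w,[(175,169),(222,163)],.022).round(4))
"
```

```text
Traceback (most recent call last):
  File "k.py", line 5, in knob
    n,l,s,_=cv2.connectedComponentsWithStats(m);i=1+s[1:,4].argmax()
                                                    ~~~~~~~~~~~~~~^^
ValueError: attempt to get argmax of an empty sequence
```

```bash
python3 -c "
from k import *
c=cam('wrist');t=cam('top')
p=knob(c,(254,47,374,187));r=cv2.minAreaRect(p)
rq=[(337.36,169.49)]
def one(c,px):
    o,d=ray(c,[px]);return o,d[0]
k=tri([one(c,r[0]),one(t,rq[0])]);print('knob',k.round(4))
ctr=np.array(r[0]);a=np.radians(r[2]);e=np.array([-np.sin(a),np.cos(a)])*27
E=plane(c,[ctr+e,ctr-e],.114);print(E.round(4),np.degrees(np.arctan2(*(E[1]-E[0])[[1,0]])), plane(c,[ctr],.112))
print('roll',tri([one(c,(316.8,123.8)),one(t,(337,176.6))]).round(3), plane(c,[(316.8,123.8)],.034).round(4))
k3=np.array([[428,155],[179,252],[377,417]])/2.5+[184,7]
P=plane(c,k3,.02);print('keepers',P.round(4),P.mean(0),np.linalg.norm(P-P.mean(0),axis=1))
print(np.degrees(np.arctan2(*(P-P.mean(0))[:,[1,0]].T)))
w=dict(c);w['xyz']=np.array([.51110,-.017426,.414519])
for n,a,b in (('hinge',(281,169),(331.7,233.8)),('up',(92,175),(228.8,237.5)),('lo',(125,243),(240,278))):
    print(n,tri([one(w,a),one(t,b)]).round(4),plane(w,[a],.03).round(4))
print('pad',plane(w,[(175,169),(222,163)],.022).round(4))
"
```

```text
knob [0.5884 0.0091 0.1062]
[[0.5635 0.0112 0.114 ]
 [0.6124 0.0071 0.114 ]] -4.7067354023813115 [[0.58849046 0.00911921 0.112     ]]
roll [0.582 0.007 0.032] [[0.5819 0.0059 0.034 ]]
keepers [[ 0.6445 -0.0397  0.02  ]
 [ 0.6007  0.0808  0.02  ]
 [ 0.5187 -0.0175  0.02  ]] [0.58792291 0.00786637 0.02      ] [0.07389302 0.07404728 0.07375994]
[ -40.09245087   80.09558385 -159.89456025]
hinge [0.4483 0.023  0.0402] [[0.4474 0.0251 0.03  ]]
up [0.4405 0.2645 0.0268] [[0.4399 0.2617 0.03  ]]
lo [0.346  0.239  0.0251] [[0.348  0.2357 0.03  ]]
pad [[0.4462 0.1615 0.022 ]
 [0.4539 0.1009 0.022 ]]
```

The measurements agree with the given sizes: knob (0.5885, 0.009) at yaw −4.7°, roll (0.582, 0.006, 0.033), tongs grip about (0.424, 0.124) at yaw 103.4°. Next I'll go down onto the knob.

Call:
move_arm([
  {"hand":0.6,"xyz":[0.8,0,0.8],"rot":[0,0,0.4]},
  {"hand":0.6,"xyz":[1.6,0,1.8],"rot":[0,0,0.8]},
  {"hand":0.6,"xyz":[1.6,0,2.8],"rot":[0,0,0.8]},
  {"hand":0.6,"xyz":[1.6,0,3.3],"rot":[0,0,0.8]},
  {"hand":0.6,"xyz":[1.6,0,3.3],"rot":[0,0,0.8]},
])

```text
time: 3.1
eef_pos: [0.5878, 0.0084, 0.1377]
orientation: [0.0, 0.999, -0.043, -0.002]
wrist_force: [0.6, -0.3, -0.1]
grip_width: 0.0513
grasp_force: 0.0
```

```bash
python3 -c "
from h import *
go([0.5885,0.009,0.089],-4.7)"
```

```text
t 3.1 at [0.5878 0.0084 0.1377] yaw -4.9 grip 0.0513 0.0 F [ 0.6 -0.3 -0.1]
   move [ 0.02 -0.02  1.22] rot [ 0.    0.03 -0.03]
```

Call:
move_arm([
  {"hand":0.6,"xyz":[0,0,0.6],"rot":[0,0,0]},
  {"hand":0.6,"xyz":[0,0,1.15],"rot":[0,0,0]},
  {"hand":0.6,"xyz":[0,0,1.15],"rot":[0,0,0]},
  {"hand":0,"xyz":[0,0,1.15],"rot":[0,0,0]},
  {"hand":0,"xyz":[0,0,1.15],"rot":[0,0,0]},
], force=30)

```text
time: 3.72
eef_pos: [0.5899, 0.0087, 0.0949]
orientation: [-0.0, 0.999, -0.043, 0.001]
wrist_force: [-0.2, 0.5, -0.1]
grip_width: 0.0156
grasp_force: 0.0
```

Call:
move_arm([
  {"hand":0,"xyz":[0,0,0],"rot":[0,0,0]},
  {"hand":0,"xyz":[0,0,0],"rot":[0,0,0]},
  {"hand":0,"xyz":[0,0,0],"rot":[0,0,0]},
  {"hand":0,"xyz":[0,0,0],"rot":[0,0,0]},
  {"hand":0,"xyz":[0,0,0],"rot":[0,0,0]},
])

```text
time: 4.35
eef_pos: [0.5899, 0.0089, 0.0948]
orientation: [-0.0, 0.999, -0.042, 0.001]
wrist_force: [-0.5, 1.0, 6.7]
grip_width: 0.0133
grasp_force: 35.1
```

The knob is gripped at 13.3 mm. I'll turn it anticlockwise about 47° over two calls.

Call:
move_arm([
  {"hand":0,"xyz":[0,0,0],"rot":[0,0,-0.7]},
  {"hand":0,"xyz":[0,0,0],"rot":[0,0,-1.5]},
  {"hand":0,"xyz":[0,0,0],"rot":[0,0,-2.4]},
  {"hand":0,"xyz":[0,0,0],"rot":[0,0,-3.3]},
  {"hand":0,"xyz":[0,0,0],"rot":[0,0,-4.2]},
])

```text
time: 4.97
eef_pos: [0.59, 0.009, 0.0948]
orientation: [0.0, 0.984, 0.178, 0.001]
wrist_force: [-0.1, 2.1, 6.1]
grip_width: 0.0136
grasp_force: 35.2
```

Call:
move_arm([
  {"hand":0,"xyz":[0,0,0],"rot":[0,0,-0.9]},
  {"hand":0,"xyz":[0,0,0],"rot":[0,0,-1.8]},
  {"hand":0,"xyz":[0,0,0],"rot":[0,0,-2.7]},
  {"hand":0,"xyz":[0,0,0],"rot":[0,0,-3.6]},
  {"hand":0,"xyz":[0,0,0],"rot":[0,0,-3.6]},
])

```text
time: 5.6
eef_pos: [0.5897, 0.0095, 0.0948]
orientation: [-0.0, 0.934, 0.359, 0.001]
wrist_force: [-1.3, 1.3, 7.4]
grip_width: 0.0133
grasp_force: 35.1
```

```bash
python3 -c "
from h import *
go([0.5885,0.009,0.18],42)"
```

```text
t 5.6 at [0.5897 0.0095 0.0948] yaw 42.0 grip 0.0133 35.1 F [-1.3  1.3  7.4]
   move [-0.03 -0.01 -2.13] rot [ 0.01 -0.02  0.  ]
```

Call:
move_arm([
  {"hand":0,"xyz":[0,0,0],"rot":[0,0,0]},
  {"hand":0,"xyz":[0,0,-0.3],"rot":[0,0,0]},
  {"hand":0,"xyz":[0,0,-0.9],"rot":[0,0,0]},
  {"hand":0,"xyz":[0,0,-1.6],"rot":[0,0,0]},
  {"hand":0,"xyz":[0,0,-2.2],"rot":[0,0,0]},
])

```text
time: 6.22
eef_pos: [0.5889, 0.0084, 0.1828]
orientation: [0.0, 0.934, 0.358, 0.0]
wrist_force: [0.7, 0.0, -2.0]
grip_width: 0.0132
grasp_force: 33.9
```

```bash
python3 -c "
from h import *
go([0.62,0.215,0.185],42)
cam('scene','s2.png')
im=cv2.imread('pics/s2.png')[120:280,220:420];cv2.imwrite('pics/s2c.png',cv2.resize(im,None,fx=3,fy=3))"
```

```text
t 6.22 at [0.5889 0.0084 0.1828] yaw 41.9 grip 0.0132 33.9 F [ 0.7  0.  -2. ]
   move [ 4.03 -3.32 -0.06] rot [ 0.    0.   -0.01]
```

View pics/s2c.png

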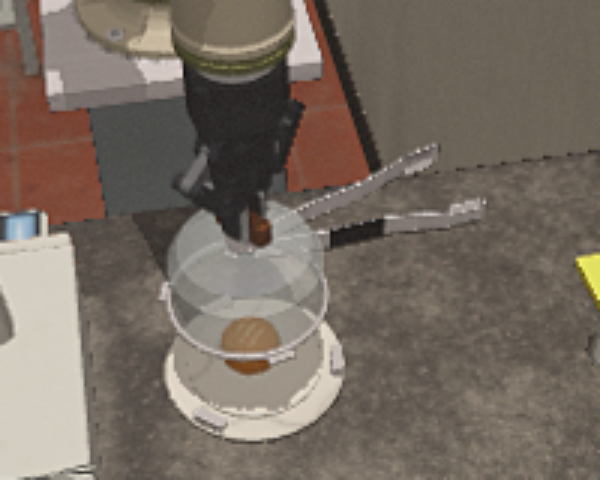

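The cover hangs level and free, with the roll on the stand at crop (250,345). I'll carry it left to (0.62, 0.215).

Call:
move_arm([
  {"hand":0,"xyz":[0.4,-0.33,0],"rot":[0,0,0]},
  {"hand":0,"xyz":[1.2,-1,0],"rot":[0,0,0]},
  {"hand":0,"xyz":[2.1,-1.75,0],"rot":[0,0,0]},
  {"hand":0,"xyz":[3,-2.5,0],"rot":[0,0,0]},
  {"hand":0,"xyz":[3.6,-3,0],"rot":[0,0,0]},
])

```text
time: 6.9
eef_pos: [0.6153, 0.1967, 0.1809]
orientation: [-0.0, 0.933, 0.359, -0.0]
wrist_force: [-0.0, 0.4, 0.1]
grip_width: 0.0135
grasp_force: 33.9
```

```bash
python3 -c "
from h import *
go([0.62,0.215,0.0855],42)"
```

```text
t 6.9 at [0.6153 0.1967 0.1809] yaw 42.0 grip 0.0135 33.9 F [-0.   0.4  0.1]
   move [ 0.39 -0.26  2.39] rot [-0.01  0.    0.01]
```

Call:
move_arm([
  {"hand":0,"xyz":[0.4,-0.3,0.4],"rot":[0,0,0]},
  {"hand":0,"xyz":[0.4,-0.3,1.1],"rot":[0,0,0]},
  {"hand":0,"xyz":[0.4,-0.3,1.8],"rot":[0,0,0]},
  {"hand":0,"xyz":[0.4,-0.3,2.2],"rot":[0,0,0]},
  {"hand":0,"xyz":[0.4,-0.3,2.25],"rot":[0,0,0]},
])

```text
time: 7.52
eef_pos: [0.6192, 0.2132, 0.0901]
orientation: [-0.0, 0.934, 0.358, -0.001]
wrist_force: [0.9, 0.1, -1.2]
grip_width: 0.0128
grasp_force: 33.8
```

```bash
python3 -c "
from h import *
go([0.62,0.215,0.085],42)"
```

```text
t 7.53 at [0.6192 0.2132 0.0901] yaw 41.9 grip 0.0128 33.8 F [ 0.9  0.1 -1.2]
   move [ 0.05 -0.02  0.13] rot [-0.01  0.02 -0.01]
```

Call:
move_arm([
  {"hand":0,"xyz":[0,0,0.05],"rot":[0,0,0]},
  {"hand":0,"xyz":[0,0,0.1],"rot":[0,0,0]},
  {"hand":0,"xyz":[0,0,0.15],"rot":[0,0,0]},
  {"hand":0,"xyz":[0,0,0.15],"rot":[0,0,0]},
  {"hand":0,"xyz":[0,0,0.15],"rot":[0,0,0]},
])

```text
time: 8.15
eef_pos: [0.6199, 0.2138, 0.0855]
orientation: [-0.0, 0.934, 0.358, 0.0]
wrist_force: [-0.1, -0.6, -1.7]
grip_width: 0.0135
grasp_force: 33.8
```

Call:
move_arm([
  {"hand":0,"xyz":[0,0,0.02],"rot":[0,0,0]},
  {"hand":0,"xyz":[0,0,0.04],"rot":[0,0,0]},
  {"hand":0,"xyz":[0,0,0.04],"rot":[0,0,0]},
  {"hand":0,"xyz":[0,0,0.04],"rot":[0,0,0]},
  {"hand":0,"xyz":[0,0,0.04],"rot":[0,0,0]},
])

```text
time: 8.78
eef_pos: [0.6198, 0.2138, 0.0848]
orientation: [0.0, 0.934, 0.358, 0.0]
wrist_force: [-4.4, -2.2, 6.7]
grip_width: 0.013
grasp_force: 35.1
```

Now it is in contact (6.7 N up, as when it sat on the stand). Release and rise.

Call:
move_arm([
  {"hand":0.55,"xyz":[0,0,0],"rot":[0,0,0]},
  {"hand":0.55,"xyz":[0,0,0],"rot":[0,0,0]},
  {"hand":0.55,"xyz":[0,0,0],"rot":[0,0,0]},
  {"hand":0.55,"xyz":[0,0,-0.3],"rot":[0,0,0]},
  {"hand":0.55,"xyz":[0,0,-1],"rot":[0,0,0]},
])

```text
time: 9.4
eef_pos: [0.6192, 0.2134, 0.1235]
orientation: [-0.0, 0.934, 0.358, -0.001]
wrist_force: [-0.1, 1.2, 1.4]
grip_width: 0.0466
grasp_force: 0.0
```

Call:
move_arm([
  {"hand":0.8,"xyz":[0,0,-0.8],"rot":[0,0,0]},
  {"hand":0.8,"xyz":[0,0,-1.6],"rot":[0,0,0]},
  {"hand":0.8,"xyz":[0,0,-1.6],"rot":[0,0,0]},
  {"hand":0.8,"xyz":[0,0,-1.6],"rot":[0,0,0]},
  {"hand":0.8,"xyz":[0,0,-1.6],"rot":[0,0,0]},
])

```text
time: 10.02
eef_pos: [0.6194, 0.2134, 0.1867]
orientation: [-0.0, 0.934, 0.358, -0.001]
wrist_force: [0.0, 0.1, -0.0]
grip_width: 0.0688
grasp_force: 0.0
```

```bash
python3 -c "
from h import *
go([0.424,0.124,0.18],103.4)
c=cam('scene','s3.png');print(proj(c,[[.62,.214,0],[.589,.009,.015]]))
im=c['image'][140:320,260:460];cv2.imwrite('pics/s3c.png',cv2.resize(im,None,fx=3,fy=3))"
```

```text
t 10.03 at [0.6194 0.2134 0.1867] yaw 41.9 grip 0.0688 0.0 F [ 0.   0.1 -0. ]
   move [-5.13 -1.6   0.18] rot [-1.000e-02  1.000e-02 -1.024e+01]
[[381.09202485 240.32287168]
 [304.67972045 239.47141233]]
```

View pics/s3c.png

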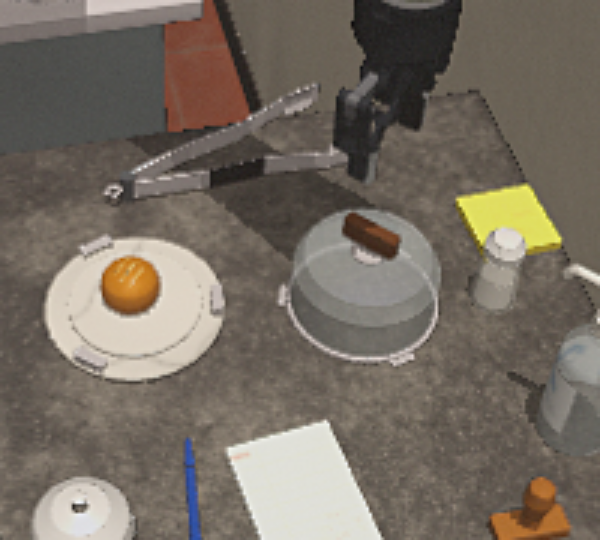

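The cover stands upright at crop (367,300), the roll is on the stand at (130,285), and the tongs haven't moved. I'll go over the tongs.

Call:
move_arm([
  {"hand":1,"xyz":[-1,-0.3,0],"rot":[0,0,-1.6]},
  {"hand":1,"xyz":[-2.1,-0.65,0],"rot":[0,0,-3.3]},
  {"hand":1,"xyz":[-3.2,-1,0],"rot":[0,0,-5]},
  {"hand":1,"xyz":[-4.2,-1.3,0],"rot":[0,0,-6.7]},
  {"hand":1,"xyz":[-5.1,-1.6,0],"rot":[0,0,-8.4]},
])

```text
time: 10.7
eef_pos: [0.4238, 0.1243, 0.1869]
orientation: [-0.0, 0.691, 0.723, -0.001]
wrist_force: [-0.6, -0.2, 1.5]
grip_width: 0.0854
grasp_force: 0.0
```

```bash
python3 -c "
from h import *
go([0.424,0.124,0.15],103.4)"
```

```text
t 10.7 at [0.4238 0.1243 0.1869] yaw 92.6 grip 0.0854 0.0 F [-0.6 -0.2  1.5]
   move [-0.01  0.01  0.92] rot [-0.01  0.   -1.79]
```

Call:
move_arm([
  {"hand":1,"xyz":[0,0,0],"rot":[0,0,-0.9]},
  {"hand":1,"xyz":[0,0,0],"rot":[0,0,-1.8]},
  {"hand":1,"xyz":[0,0,0],"rot":[0,0,-1.8]},
  {"hand":1,"xyz":[0,0,0],"rot":[0,0,-1.8]},
  {"hand":1,"xyz":[0,0,0],"rot":[0,0,-1.8]},
])

```text
time: 11.32
eef_pos: [0.4252, 0.1252, 0.1876]
orientation: [-0.0, 0.622, 0.783, 0.0]
wrist_force: [0.1, -0.9, -0.5]
grip_width: 0.0854
grasp_force: 0.0
```

```bash
python3 -c "
from h import *
go([0.424,0.124,0.006],103.4)
c=cam('wrist','w3.png');cv2.imwrite('pics/w3c.png',c['image'])
print(c['xyz'],proj(c,[[.424,.124,.015],[.448,.024,.03],[.424-.0243*1.1,.124+.973*.11,.015]]).round())"
```

```text
t 11.32 at [0.4252 0.1252 0.1876] yaw 103.1 grip 0.0854 0.0 F [ 0.1 -0.9 -0.5]
   move [-0.02 -0.04  4.54] rot [-0.   -0.   -0.05]
[0.41029506 0.18936459 0.33041018] [[314. 183.]
 [314. 278.]
 [311.  69.]]
```

View pics/w3c.png

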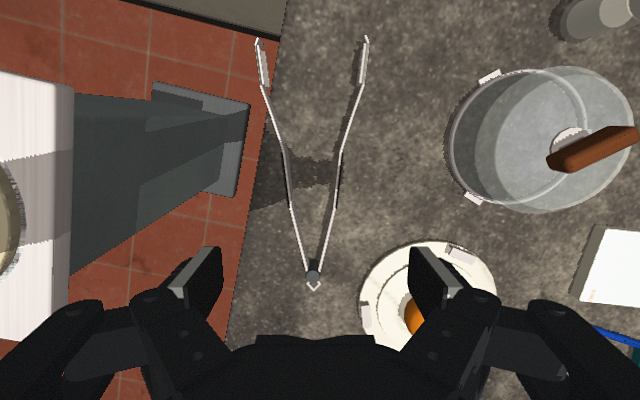

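In the wrist view the tongs lie symmetric about column 313. The pads are at (287,180) and (340,180), which matches the predicted grip point (314,183). I'll descend with the fingers at about 72 mm.

Call:
move_arm([
  {"hand":0.9,"xyz":[0,0,1.2],"rot":[0,0,0]},
  {"hand":0.85,"xyz":[0,0,2.4],"rot":[0,0,0]},
  {"hand":0.85,"xyz":[0,0,3.6],"rot":[0,0,0]},
  {"hand":0.85,"xyz":[0,0,4.2],"rot":[0,0,0]},
  {"hand":0.85,"xyz":[0,0,4.5],"rot":[0,0,0]},
])

```text
time: 12.0
eef_pos: [0.4244, 0.1252, 0.0064]
orientation: [-0.001, 0.622, 0.783, -0.001]
wrist_force: [0.5, -0.4, -0.1]
grip_width: 0.0726
grasp_force: 0.0
```

```bash
python3 -c "
from h import *
go([0.425,0.125,0.001],103.4)"
```

```text
t 12.0 at [0.4244 0.1252 0.0064] yaw 103.1 grip 0.0726 0.0 F [ 0.5 -0.4 -0.1]
   move [-0.01  0.01  0.13] rot [-0.02 -0.01 -0.05]
```

Call:
move_arm([
  {"hand":0.7,"xyz":[0,0,0.12],"rot":[0,0,0]},
  {"hand":0.65,"xyz":[0,0,0.12],"rot":[0,0,0]},
  {"hand":0.58,"xyz":[0,0,0.12],"rot":[0,0,0]},
  {"hand":0.52,"xyz":[0,0,0.12],"rot":[0,0,0]},
  {"hand":0.52,"xyz":[0,0,0.12],"rot":[0,0,0]},
], force=40)

```text
time: 12.62
eef_pos: [0.4222, 0.1245, 0.004]
orientation: [-0.0, 0.621, 0.784, -0.003]
wrist_force: [-20.2, -5.6, 28.9]
grip_width: 0.0488
grasp_force: 36.6
```

Call:
move_arm([
  {"hand":0.52,"xyz":[0,0,0.12],"rot":[0,0,0]},
  {"hand":0.52,"xyz":[0,0,0],"rot":[0,0,0]},
  {"hand":0.52,"xyz":[0,0,0],"rot":[0,0,0]},
  {"hand":0.52,"xyz":[0,0,0],"rot":[0,0,0]},
  {"hand":0.52,"xyz":[0,0,0],"rot":[0,0,0]},
])

```text
time: 13.25
eef_pos: [0.426, 0.125, 0.0033]
orientation: [0.0, 0.622, 0.783, 0.001]
wrist_force: [0.4, -0.3, -2.0]
grip_width: 0.0442
grasp_force: 4.6
```

The tongs are held at 44 mm with 4.6 N. I'll lift them gently.

Call:
move_arm([
  {"hand":0.52,"xyz":[0,0,-0.1],"rot":[0,0,0]},
  {"hand":0.52,"xyz":[0,0,-0.4],"rot":[0,0,0]},
  {"hand":0.52,"xyz":[0,0,-0.9],"rot":[0,0,0]},
  {"hand":0.52,"xyz":[0,0,-1.4],"rot":[0,0,0]},
  {"hand":0.52,"xyz":[0,0,-1.9],"rot":[0,0,0]},
])

```text
time: 13.88
eef_pos: [0.4253, 0.1253, 0.0803]
orientation: [0.0, 0.621, 0.783, 0.0]
wrist_force: [0.8, -0.6, -1.4]
grip_width: 0.0441
grasp_force: 4.6
```

Call:
move_arm([
  {"hand":0.52,"xyz":[0,0,-0.5],"rot":[0,0,0]},
  {"hand":0.52,"xyz":[0,0,-0.9],"rot":[0,0,0]},
  {"hand":0.52,"xyz":[0,0,-1.2],"rot":[0,0,0]},
  {"hand":0.52,"xyz":[0,0,-1.3],"rot":[0,0,0]},
  {"hand":0.52,"xyz":[0,0,-1.3],"rot":[0,0,0]},
])

```text
time: 14.5
eef_pos: [0.4252, 0.1249, 0.1309]
orientation: [0.0, 0.622, 0.783, -0.0]
wrist_force: [0.0, 0.5, -1.6]
grip_width: 0.0445
grasp_force: 4.6
```

```bash
python3 -c "
from h import *
go([0.46,0.0,0.13],3)
c=cam('wrist','w4.png')"
```

```text
t 14.5 at [0.4252 0.1249 0.1309] yaw 103.1 grip 0.0445 4.6 F [ 0.   0.5 -1.6]
   move [-3.24  0.14  0.02] rot [ 0.    0.   16.69]
```

View pics/w4.png

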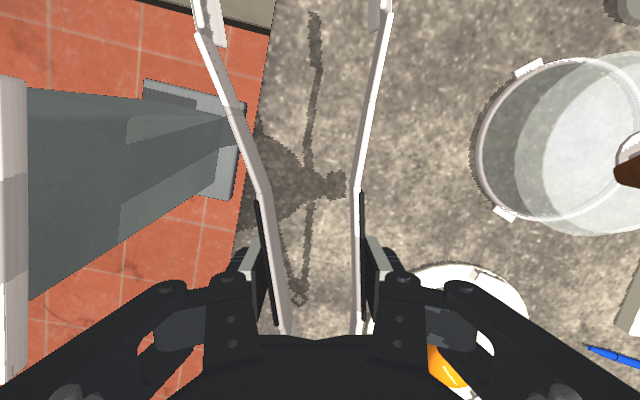

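The tongs are held clear of the counter, with the heads at about (208,20) and (380,15) and the pads at (262,235) and (360,235). The axis is slightly skewed to the left. I'll work out the head mid-point in the tool frame.

```bash
python3 -c "
from h import *
s=sensors.state();r=rot(s['orientation']);c=cam('wrist')
P=plane(c,[[195,3],[197,35],[393,3],[390,10],[265,195],[353,188]],.131+.0117+.015)
print(r.inv().apply(P-s['eef_pos']).round(4))
# dark pads edges, top
P=plane(c,[[258,200],[275,322],[361,195],[363,318]],.131+.0117+.012)
print(r.inv().apply(P-s['eef_pos']).round(4))
"
```

```text
[[ 0.1016 -0.0394 -0.0271]
 [ 0.0922 -0.0398 -0.0271]
 [ 0.1016  0.0257 -0.0272]
 [ 0.0996  0.0249 -0.0272]
 [ 0.0365 -0.0193 -0.0271]
 [ 0.0392  0.0147 -0.0272]]
[[ 0.0336 -0.0227 -0.0241]
 [-0.0227 -0.0178 -0.0241]
 [ 0.0357  0.0183 -0.0242]
 [-0.0206  0.0213 -0.0242]]
```

Call:
move_arm([
  {"hand":0.52,"xyz":[-0.4,0,0],"rot":[0,0,0.5]},
  {"hand":0.52,"xyz":[-1.0,0,0],"rot":[0,0,1.5]},
  {"hand":0.52,"xyz":[-1.7,0,0],"rot":[0,0,2.7]},
  {"hand":0.52,"xyz":[-2.5,0.1,0],"rot":[0,0,4]},
  {"hand":0.52,"xyz":[-3.2,0.1,0],"rot":[0,0,5.2]},
])

```text
time: 15.22
eef_pos: [0.4584, -0.0012, 0.1305]
orientation: [-0.0, 0.812, 0.584, -0.0]
wrist_force: [-0.1, 0.1, -0.9]
grip_width: 0.0447
grasp_force: 4.6
```

Call:
move_arm([
  {"hand":0.52,"xyz":[0,0,0],"rot":[0,0,1.2]},
  {"hand":0.52,"xyz":[0,0,0],"rot":[0,0,2.4]},
  {"hand":0.52,"xyz":[0,0,0],"rot":[0,0,3.6]},
  {"hand":0.52,"xyz":[0,0,0],"rot":[0,0,4.8]},
  {"hand":0.52,"xyz":[0,0,0],"rot":[0,0,6]},
])

```text
time: 15.85
eef_pos: [0.458, 0.0, 0.1305]
orientation: [-0.0, 0.952, 0.305, -0.0]
wrist_force: [-0.1, -0.2, -1.2]
grip_width: 0.0443
grasp_force: 4.6
```

```bash
python3 -c "
from h import *
go([0.46,0.0,0.13],3)"
```

```text
t 15.85 at [0.458  0.     0.1305] yaw 35.5 grip 0.0443 4.6 F [-0.1 -0.2 -1.2]
   move [0.04 0.03 0.01] rot [-0.    0.01  5.42]
```

The pads are centred in the fingers, but the heads sit about 8 mm to the left because of a small skew. Next I'll align over the roll at height and re-measure.

Call:
move_arm([
  {"hand":0.55,"xyz":[0,0,0],"rot":[0,0,1.3]},
  {"hand":0.55,"xyz":[0,0,0],"rot":[0,0,2.6]},
  {"hand":0.55,"xyz":[0,0,0],"rot":[0,0,3.9]},
  {"hand":0.55,"xyz":[0,0,0],"rot":[0,0,5]},
  {"hand":0.55,"xyz":[0,0,0],"rot":[0,0,5.9]},
])

```text
time: 16.48
eef_pos: [0.458, 0.0001, 0.1305]
orientation: [-0.0, 1.0, 0.001, -0.0]
wrist_force: [-0.3, -0.4, -1.1]
grip_width: 0.0468
grasp_force: 4.5
```

```bash
cat > m.py <<'E'
from k import *
def roll(c):
    h=cv2.cvtColor(c['image'],cv2.COLOR_BGR2HSV)
    m=((h[...,0]>8)&(h[...,0]<22)&(h[...,1]>130)&(h[...,2]>110)).astype(np.uint8)
    u,v=proj(c,[.582,.006,.034])[0]; mm=np.zeros_like(m)
    y0,y1,x0,x1=[int(max(0,q)) for q in(v-45,v+45,u-45,u+45)];mm[y0:y1,x0:x1]=m[y0:y1,x0:x1]
    n,l,s,_=cv2.connectedComponentsWithStats(mm)
    if n<2: return None
    i=1+s[1:,4].argmax();return s[i],plane(c,[[s[i][0]+(s[i][2]-1)/2,s[i][1]+(s[i][3]-1)/2]],.034).round(4),plane(c,[(s[i][0],v),(s[i][0]+s[i][2],v)],.034).round(4)[:,:2]
if __name__=='__main__':
    go([0.469,0.0025,.06],0)
    for n in('top','scene','wrist'):
        c=cam(n,'m_%s.png'%n);print(n,roll(c),proj(c,[.582,.006,.034]))
E
python3 m.py
```

```text
t 16.48 at [4.580e-01 1.000e-04 1.305e-01] yaw 0.2 grip 0.0468 4.5 F [-0.3 -0.4 -1.1]
   move [ 0.28 -0.06  1.76] rot [-0.    0.01  0.03]
top (array([327, 165,  22,  21, 338], dtype=int32), array([[0.5857, 0.0062, 0.034 ]]), array([[ 0.5823,  0.0311],
       [ 0.5817, -0.0208]])) [[337.62099664 176.54009771]]
scene (array([294, 226,  19,  18, 270], dtype=int32), array([[0.5867, 0.0056, 0.034 ]]), array([[ 0.5774, -0.0172],
       [ 0.5872,  0.0325]])) [[302.88244534 233.14136678]]
wrist (array([ 268,    0,   75,   65, 3951], dtype=int32), array([[0.5804, 0.0077, 0.034 ]]), array([[ 0.5818,  0.0334],
       [ 0.5821, -0.0188]])) [[307.41125059  29.42935274]]
```

Call:
move_arm([
  {"hand":0.56,"xyz":[0.1,0,0.3],"rot":[0,0,0]},
  {"hand":0.56,"xyz":[0.2,-0.06,0.7],"rot":[0,0,0]},
  {"hand":0.56,"xyz":[0.2,-0.06,1.1],"rot":[0,0,0]},
  {"hand":0.56,"xyz":[0.2,-0.06,1.4],"rot":[0,0,0]},
  {"hand":0.56,"xyz":[0.2,-0.06,1.4],"rot":[0,0,0]},
])

```text
time: 17.25
eef_pos: [0.4652, 0.0039, 0.0736]
orientation: [-0.0, 1.0, 0.005, -0.001]
wrist_force: [-0.7, 0.9, -1.1]
grip_width: 0.0483
grasp_force: 4.4
```

```bash
python3 - <<'E'
from m import *
go([0.4665,0.0025,.027],0)
o=np.zeros((600,800,3),np.uint8)
for n,(x,y,w,h),(X,Y,f) in (('top',(300,140,75,100),(0,0,5)),('scene',(260,180,80,100),(400,0,5)),):
    c=cam(n,'n_%s.png'%n);im=cv2.resize(c['image'][y:y+h,x:x+w],None,fx=f,fy=f,interpolation=2);o[Y:Y+im.shape[0],X:X+im.shape[1]]=im[:600-Y,:800-X]
    print(n,'roll',roll(c)[1],proj(c,[[.583,.0067,.034],[.583,.0067,.087]]))
c=cam('wrist','n_wrist.png');o[500:600,200:520]=cv2.resize(c['image'][0:100,160:480],(320,100));cv2.imwrite('pics/fin.png',o)
E
```

```text
t 17.25 at [0.4652 0.0039 0.0736] yaw 0.6 grip 0.0483 4.4 F [-0.7  0.9 -1.1]
   move [0.03 0.04 1.17] rot [-0.01  0.02  0.09]
top roll [[0.5857 0.0074 0.034 ]] [[337.3178524  176.12249356]
 [338.14630597 173.11777557]]
scene roll [[0.5867 0.0056 0.034 ]] [[303.20032054 233.38697905]
 [302.36580806 220.2268247 ]]
```

View pics/fin.png

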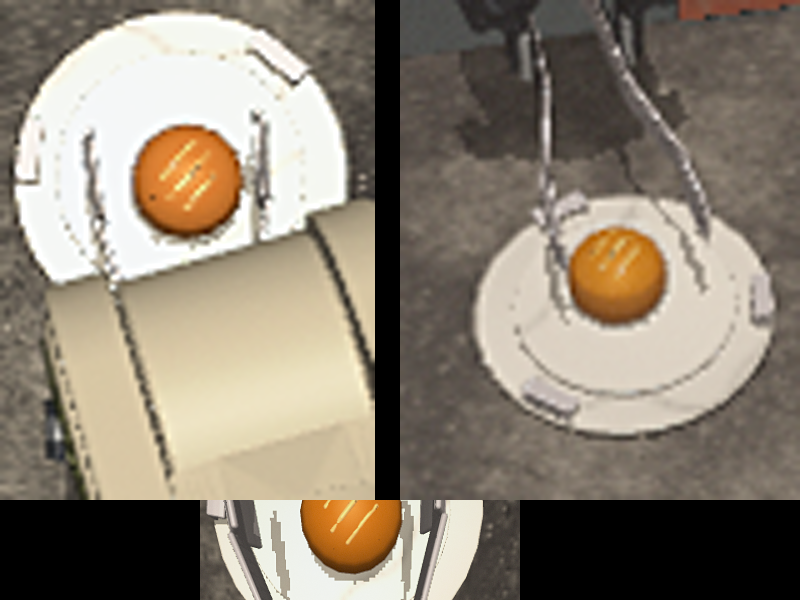

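In the top crop the head tips are at (88,130) and (258,112), with the roll between columns 134 and 241. In the scene crop the heads straddle the roll but sit off-centre to the left. I'll convert these to positions.

```bash
python3 - <<'E'
from m import *
t=cam('top');f=lambda l:np.array(l)/5+[300,140]
print('tips top',plane(t,f([[88,130],[97,215],[258,112],[262,212]]),.1).round(4))
g=lambda l:np.array([(x-400)/5+260 if 1 else 0 for x,y in l]),
s=cam('scene');h=lambda l:np.c_[[(x-400)/5+260 for x,y in l],[y/5+180 for x,y in l]]
print('scene tips bottom',plane(s,h([[566,318],[705,235]]),.072).round(4))
def one(c,px): o,d=ray(c,[px]);return o,d[0]
print(tri([one(t,f([88,130])),one(s,h([[705,222]])[0])]),tri([one(t,f([258,112])),one(s,h([[562,300]])[0])]))
E
```

```text
tips top [[ 0.5976  0.0523  0.1   ]
 [ 0.5599  0.0488  0.1   ]
 [ 0.6047 -0.0228  0.1   ]
 [ 0.5603 -0.0238  0.1   ]]
scene tips bottom [[ 0.642  -0.0263  0.072 ]
 [ 0.6021  0.0517  0.072 ]]
[0.60059624 0.05228038 0.08039007] [ 0.61265548 -0.02594454  0.05021892]
```

```bash
python3 - <<'E'
from m import *
s=cam('scene')
for y,x in((.052,.598),(-.023,.605)):
    print((((proj(s,[[x,y,.1],[x,y,.07]])-[260,180])*5)+[400,0]).round())
E
```

```text
[[703. 193.]
 [704. 231.]]
[[559. 225.]
 [562. 263.]]
```

Call:
move_arm([
  {"hand":0.56,"xyz":[0,0.05,0],"rot":[0,0,0]},
  {"hand":0.56,"xyz":[0,0.12,0.1],"rot":[0,0,0]},
  {"hand":0.56,"xyz":[0,0.12,0.2],"rot":[0,0,0]},
  {"hand":0.56,"xyz":[0,0.12,0.3],"rot":[0,0,0]},
  {"hand":0.56,"xyz":[0,0.12,0.3],"rot":[0,0,0]},
])

```text
time: 18.18
eef_pos: [0.4659, -0.0009, 0.0625]
orientation: [-0.0, 1.0, 0.005, -0.0]
wrist_force: [0.2, 0.1, -1.8]
grip_width: 0.0477
grasp_force: 4.4
```

The head heights are consistent, so droop is negligible. Lowering around the roll.

Call:
move_arm([
  {"hand":0.56,"xyz":[0,0,0.15],"rot":[0,0,0]},
  {"hand":0.56,"xyz":[0,0,0.35],"rot":[0,0,0]},
  {"hand":0.56,"xyz":[0,0,0.55],"rot":[0,0,0]},
  {"hand":0.56,"xyz":[0,0,0.7],"rot":[0,0,0]},
  {"hand":0.56,"xyz":[0,0,0.78],"rot":[0,0,0]},
])

```text
time: 18.8
eef_pos: [0.466, -0.001, 0.0312]
orientation: [-0.0, 1.0, 0.005, -0.0]
wrist_force: [-0.1, -0.9, -1.3]
grip_width: 0.0479
grasp_force: 4.4
```

```bash
python3 - <<'E'
from m import *
go([0.466,-0.001,.028],0)
for n in('top','scene','wrist'):
    c=cam(n,'q_%s.png'%n);r=roll(c);print(n,r[0],r[1])
E
```

```text
t 18.8 at [ 0.466  -0.001   0.0312] yaw 0.5 grip 0.0479 4.4 F [-0.1 -0.9 -1.3]
   move [-0.    0.    0.08] rot [-0.    0.01  0.09]
top [327 165  22  21 340] [[0.5857 0.0062 0.034 ]]
scene [294 226  19  18 270] [[0.5867 0.0056 0.034 ]]
wrist [ 254    0   90   28 2491] [[0.5717 0.0065 0.034 ]]
```

No contact, and the roll hasn't moved. Down the last 3 mm, then squeeze gradually.

Call:
move_arm([
  {"hand":0.56,"xyz":[0,0,0.06],"rot":[0,0,0]},
  {"hand":0.52,"xyz":[0,0,0.06],"rot":[0,0,0]},
  {"hand":0.5,"xyz":[0,0,0.06],"rot":[0,0,0]},
  {"hand":0.48,"xyz":[0,0,0.06],"rot":[0,0,0]},
  {"hand":0.46,"xyz":[0,0,0.06],"rot":[0,0,0]},
])

```text
time: 19.58
eef_pos: [0.4663, -0.0011, 0.0294]
orientation: [0.0, 1.0, 0.005, 0.0]
wrist_force: [-1.1, -0.1, -1.2]
grip_width: 0.0394
grasp_force: 5.2
```

Call:
move_arm([
  {"hand":0.44,"xyz":[0,0,0],"rot":[0,0,0]},
  {"hand":0.43,"xyz":[0,0,0],"rot":[0,0,0]},
  {"hand":0.42,"xyz":[0,0,0],"rot":[0,0,0]},
  {"hand":0.41,"xyz":[0,0,0],"rot":[0,0,0]},
  {"hand":0.4,"xyz":[0,0,0],"rot":[0,0,0]},
])

```text
time: 20.2
eef_pos: [0.4663, -0.0009, 0.0293]
orientation: [-0.0, 1.0, 0.005, 0.0]
wrist_force: [-0.0, 1.4, -0.8]
grip_width: 0.0369
grasp_force: 39.0
```

```bash
python3 - <<'E'
from m import *
go([0.466,-0.001,.028],0)
for n in('top','scene','wrist'):
    c=cam(n,'r_%s.png'%n);r=roll(c);print(n,r[0],r[1])
E
```

```text
t 20.2 at [ 0.4663 -0.0009  0.0293] yaw 0.5 grip 0.0369 39.0 F [-0.   1.4 -0.8]
   move [-0.01  0.    0.03] rot [-0.   -0.    0.09]
top [327 165  21  21 339] [[0.5857 0.0074 0.034 ]]
scene [294 226  20  18 269] [[0.5869 0.0069 0.034 ]]
wrist [ 254    0   90   27 2397] [[0.5715 0.0065 0.034 ]]
```

Pad force rose to 39 N at 36.9 mm, which means the tongs are closed on the roll. Lifting 12 cm.

Call:
move_arm([
  {"hand":0.35,"xyz":[0,0,0],"rot":[0,0,0]},
  {"hand":0.35,"xyz":[0,0,-0.1],"rot":[0,0,0]},
  {"hand":0.35,"xyz":[0,0,-0.3],"rot":[0,0,0]},
  {"hand":0.35,"xyz":[0,0,-0.6],"rot":[0,0,0]},
  {"hand":0.35,"xyz":[0,0,-0.9],"rot":[0,0,0]},
])

```text
time: 20.98
eef_pos: [0.4665, -0.001, 0.0664]
orientation: [0.0, 1.0, 0.005, 0.0]
wrist_force: [-0.6, 1.1, -2.1]
grip_width: 0.0372
grasp_force: 38.9
```

Call:
move_arm([
  {"hand":0.35,"xyz":[0,0,-0.35],"rot":[0,0,0]},
  {"hand":0.35,"xyz":[0,0,-0.8],"rot":[0,0,0]},
  {"hand":0.35,"xyz":[0,0,-1.3],"rot":[0,0,0]},
  {"hand":0.35,"xyz":[0,0,-1.8],"rot":[0,0,0]},
  {"hand":0.35,"xyz":[0,0,-2.1],"rot":[0,0,0]},
])

```text
time: 21.6
eef_pos: [0.4667, -0.001, 0.1509]
orientation: [0.0, 1.0, 0.005, 0.001]
wrist_force: [0.2, -0.7, -1.2]
grip_width: 0.0366
grasp_force: 38.9
```

Call:
move_arm([
  {"hand":0.35,"xyz":[0,0,0],"rot":[0,0,0]},
  {"hand":0.35,"xyz":[0,0,0],"rot":[0,0,0]},
  {"hand":0.35,"xyz":[0,0,0],"rot":[0,0,0]},
  {"hand":0.35,"xyz":[0,0,0],"rot":[0,0,0]},
  {"hand":0.35,"xyz":[0,0,0],"rot":[0,0,0]},
])

```text
time: 22.22
eef_pos: [0.4661, -0.001, 0.1491]
orientation: [-0.0, 1.0, 0.005, -0.0]
wrist_force: [0.1, 0.1, -1.3]
grip_width: 0.0369
grasp_force: 38.9
```

```bash
python3 - <<'E'
from m import *
go([0.466,-0.001,.15],0)
P=[]
for n in('top','scene'):
    c=cam(n,'u_%s.png'%n);h=cv2.cvtColor(c['image'],cv2.COLOR_BGR2HSV)
    m=((h[...,0]>8)&(h[...,0]<22)&(h[...,1]>130)&(h[...,2]>110)).astype(np.uint8)
    u,v=proj(c,[.582,.003,.1])[0].astype(int);mm=np.zeros_like(m);mm[v-45:v+45,u-30:u+30]=m[v-45:v+45,u-30:u+30]
    _,l,s,ce=cv2.connectedComponentsWithStats(mm);i=1+s[1:,4].argmax();print(n,s[i],ce[i])
    o,d=ray(c,[ce[i]]);P.append((o,d[0]))
print('roll',tri(P).round(3))
E
```

```text
t 22.23 at [ 0.4661 -0.001   0.1491] yaw 0.5 grip 0.0369 38.9 F [ 0.1  0.1 -1.3]
   move [-0.    0.   -0.02] rot [-0.    0.    0.09]
top [327 157  24  23 425] [338.83294118 167.93176471]
scene [292 193  20  21 320] [301.50625  203.240625]
roll [0.585 0.007 0.152]
```

The roll is held still at 0.152 m, so I'm handing in.

```bash
python3 -c "
from station import ctrl
print(ctrl.hand_in())"
```

```text
the job is handed in; nothing more can be done
None
```

The job is handed in: the cover stands upright on the counter about 0.2 m left of the stand, and the tongs hold the roll still at about 15 cm, by my camera measurement. `ctrl.hand_in()` returned no verdict.

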